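# Fit the green hand lamp to the microscope

## Task

Pull the green-ended hand lamp straight out of its sprung clips on the sloping rack and snap it fully home into the two blue clips on the microscope's sprung lamp arm, its middle midway between the two clips and its lens pointing at the microscope's stage. Don't force it against the rack or the microscope (keep well under 50 N), don't let it fall, leave the red and yellow lamps in their clips, and leave everything else on the bench where it stands.

Things in the scene. Friction and masses are not known exactly. Their poses are not given: they have to be found in the camera images.
- lamp_green: Hand lamp, 90 g: aluminium bar 20 mm diameter, 150 mm long, green tail band, green head (24 mm diameter, last 20 mm at the lens end). Origin: on the axis at mid-length, where three dark grip bands are: grasp there, pads across the bar. +x runs along the bar to the lens (tail x = -75, lens +75 mm). Starts snapped into one of the rack's three places, lens end down the slope.
- lens (a point): Centre of the green lamp's lens face, 75 mm from the lamp's middle.
- lamp_red: The same lamp with red ends, same origin and axes; in another place of the rack.
- lamp_yellow: The same lamp with yellow ends, same origin and axes; in another place of the rack.
- rack: Fixed white rack, 240 mm wide, 170 deep, 130 high. Origin: centre of its underside; front is -x. Its face slopes 35 degrees, low at the front: straight out of the face is (-0.574, 0, 0.819), up the slope is (0.819, 0, 0.574) in its frame. Three lamps lie along the slope side by side at y = -75, 0, +75 mm, axes 36 mm out from the face; a grey stop below each lamp.
- rack_mid (a point): Middle of the lamp in the rack's middle place; axes of rack. Each lamp is held by two blue C-clips, 14 mm wide, 42 mm either side of its middle, mouths straight out of the face. Slippery sprung jaws yield sideways; some 10 to 20 N straight out frees the lamp, which is clear of the clips after 30 mm. Jaws reach 20 mm to each side of the axis and 18 mm above it.
- microscope: Fixed white microscope with a lamp arm. Origin: on the bench straight below the lamp arm; z up. The black stage (130 by 120 mm, top 115 mm high) is centred 170 mm from the origin towards -y; above 190 mm height the head and tube fill what lies more than 130 mm towards -y, up to 420 mm high.
- seat (a point): Centre of a lamp fully home in the lamp arm's clips, 135 mm above the bench unloaded; axes of microscope; it moves with the arm. The lamp lies level along y, lens to -y. Two blue C-clips as on the rack, mouths up, 42 mm either side along y. A lamp lying unsnapped on them is about 15 mm too high. Crossbar top 36 mm below the axis: room for fingertips.
- lamp_arm (a joint): How far the sprung column under the clips is pressed down: 0 up, 0.020 m bottomed. It starts to sink at about 4 N and gives 0.7 N/mm, so the clips retreat as a lamp is pressed: going to the seat's resting height alone may not snap it in. A push of some 10 to 20 N snaps the lamp home; let go, the arm rises again.
- reagent_bottle: Amber bottle, 60 mm diameter, 130 mm high, origin under its centre; bystander.
- beaker: Glass beaker, 72 mm diameter, 90 mm high, origin under its centre; bystander.
- petri_dish: Clear dish, 90 mm diameter, 16 mm high, origin under its centre; bystander.
- slide_box: Blue box 100 by 80 by 35 mm, origin under its centre; bystander.
- dropper_bottle: Small white bottle with red cap, 32 mm diameter, 70 mm high, origin under its centre; bystander.
Mind the look-alikes: they are no part of the job. Leave any purple or turquoise look-alike of the lamp_green alone.

How it is judged:
By the outcome, as a careful person would: the job done as asked, in the order asked, and still so for the second after the job is handed in, with the robot touching nothing.
It also fails if it takes over 54 s, if anything falls off the work surface, if the arm or the gripper's body presses on something with over 40 N, if the wrist force passes 120 N, or if a joint passes its speed limit or range.

## Robot

A 6-joint arm with a two-finger parallel gripper is mounted at the origin on the work surface. World frame = base frame: x ahead of the robot, y to its left, z up, the work surface at z = 0. Lengths are in m, angles in rad, forces in N, time in s.
With the tool pointing down it reaches from about 0.375 to 0.9 m from the base axis. Payload 3.1 kg.
Tool frame: the origin (TCP) lies midway between the tips of the shut fingers; the grasp point (between the pads) lies pinch_z behind it (pinch_z is the distance from the TCP to the grasp point, in m); y points along the fingers, z is the direction in which the jaws open and shut, and the axes are right-handed (so a half turn about y gives the same grasp; the last joint's range is limited). The gripper opens to 87 mm and grips with 3 to 60 N. Pads are 19 mm wide; open, the fingers measure 117 mm over their backs; the gripper's body (75 mm by 190 mm) begins 51 mm behind the grasp point.
Start: joints at [-1.361, 0.527, 1.433, -0, 1.181, -0.178], TCP at [0.236, -0.579, 0.223] pointing down, gripper open.
Joint ranges: [-3.08, 3.08], [-0.75, 2.2], [0.22, 2.44], [-1.43, 4.57], [0, 2.65], [-2.85, 2.85]. Speed limits (rad/s): [2.79, 2.79, 3.14, 3.14, 3.14, 3.14].

## Interface

Orientations are given as a unit quaternion [x, y, z, w].
In Python, from rig import get_obs, camera, hand_in, pinch_z gives the robot as it stands. The module is installed in compiled form; this text tells all that it offers.
- The arm moves only by the tool arm_command, never from a script. Its argument "plan" is a list of rows, each a list of 2 entries, a list of its own where there are three numbers: the shift along the world's x, y, z in units of 25 mm (1.0 is 25 mm), then the turn about the world's z in units of 5 degrees (1.0 is 5 degrees). A call has 1 to 5 rows; each row is the pose to reach, as a shift and turn from the pose commanded when the call began; what a row does not reach only later rows make up. A row lasts 1/10 s, in which the tool goes at most 50 mm and 8.59 degrees, less where a joint would pass 70% of its speed; a pose out of reach is approached as far as the arm can. A call with a gripper value outside its range is refused whole. "fingers" is the opening, from -1 (shut) to 1 (fully open), set as the call begins (left out, the last holds). The fingers move at their own pace and stop on an object; "force" is the grip in N (left out, the last holds). Time passes only in rows, so rows that repeat a pose let the fingers close. It gives the time, the measured TCP pose, the force and the opening at its end, in the units of the state.
- get_obs(): the state, without advancing time (a new reading comes with each control period).
- camera(name): name is "side" or "top" or "wrist"; returns a dict with "pixels" (420x560x3 uint8, red, green, blue), "camera_matrix" (3x3 intrinsics, pixels), "R" (3x3) and "t" (3): a world point X has camera coordinates R X + t. Camera axes: x right, y down, z forward; pixel columns grow to the right and rows downward; lengths in m; the calibration is good to about 2 mm. A picture is of the moment at which its call begins. There is no depth.
- hand_in(): hands the job in, once; it reports no verdict.
The state is a dict: "time": time; "q": joint angles; "joint_velocities": joint speeds; "joint_torque": joint torques, N m; "position": TCP position; "tool_rot": TCP orientation; "ft_force": force on the tool from outside, world axes, zero at the start; "moment": the same for the moment, N m; "grip_width": finger opening in m.
Only numpy, scipy, OpenCV 4.12 (cv2) and the standard library are available. Lean on these libraries where they do the work, as an engineer would, in place of code of your own. Each camera call takes 0.05 s, during which the arm holds its last target.

## Working session

There is one attempt and no reset: what is moved stays moved. The work goes in short steps, Python scripts to look and compute and a tool call to move; the robot and the scene stay as the last step left them, time stands still between calls to the robot, and variables do not carry over. Pictures are saved under pics/ and viewed, and the job is handed in when it is done.

Besides the shell and the picture viewer there is one more tool, called after ">>>" as name([rows], argument=value, ...), one row to a line, values as JSON. arm_command: Moves the arm, as the interface text tells. Its arguments: {"type":"object","properties":{"plan":{"type":"array"},"fingers":{"type":"number"},"force":{"type":"number"}},"required":["plan"]}

```bash
mkdir -p pics; ls; cat > h.py <<'E'
import numpy as np, cv2, json
from rig import get_obs, camera, hand_in, pinch_z
def snap(n,tag):
    c=camera(n); cv2.imwrite(f'pics/{tag}.png',c['pixels'][:,:,::-1]); np.savez(f'pics/{tag}.npz',p=c['pixels'],K=c['camera_matrix'],R=c['R'],t=c['t']); return c
def ld(tag):
    d=np.load(f'pics/{tag}.npz'); return d
def proj(d,X):
    Y=np.atleast_2d(X)@d['R'].T+d['t']; Y=Y@d['K'].T; return Y[:,:2]/Y[:,2:]
def ray(d,uv):
    o=-d['R'].T@d['t']; v=d['R'].T@np.linalg.inv(d['K'])@np.array([uv[0],uv[1],1.]); return o,v/np.linalg.norm(v)
def onz(d,uv,z):
    o,v=ray(d,uv); return o+v*(z-o[2])/v[2]
def tri(d1,u1,d2,u2):
    o1,v1=ray(d1,u1);o2,v2=ray(d2,u2)
    s=np.linalg.lstsq(np.c_[v1,-v2],o2-o1,rcond=None)[0]
    a=o1+s[0]*v1;b=o2+s[1]*v2
    return (a+b)/2,np.linalg.norm(a-b)
E
python3 - <<'E'
from h import *
for n in ['side','top','wrist']: 
    c=snap(n,n+'0'); print(n,-c['R'].T@c['t'],c['camera_matrix'][0,0])
o=get_obs(); print({k:np.round(v,3) for k,v in o.items()},pinch_z)
E
```

```text
pics
side [ 0.42286805 -0.49781908  0.85708892] 446.37923064731956
top [0.43881944 0.13086612 1.34664518] 434.2697268925731
wrist [ 0.30575462 -0.5493979   0.38345292] 315.6908225091679
{'time': np.float64(0.15), 'q': array([-1.361,  0.528,  1.434,  0.   ,  1.181, -0.179]), 'joint_velocities': array([ 0.   , -0.003, -0.005,  0.002, -0.001,  0.   ]), 'joint_torque': array([ 1.0000e-03, -4.4043e+01, -1.7684e+01,  6.3000e-02,  5.5000e-02,
       -0.0000e+00]), 'position': array([ 0.236, -0.578,  0.222]), 'tool_rot': array([-0.136,  0.694, -0.693,  0.136]), 'ft_force': array([-0.089, -0.249, -0.806]), 'moment': array([ 0.03 , -0.022, -0.021]), 'grip_width': np.float64(0.087)} 0.0187
```

View pics/side0.png

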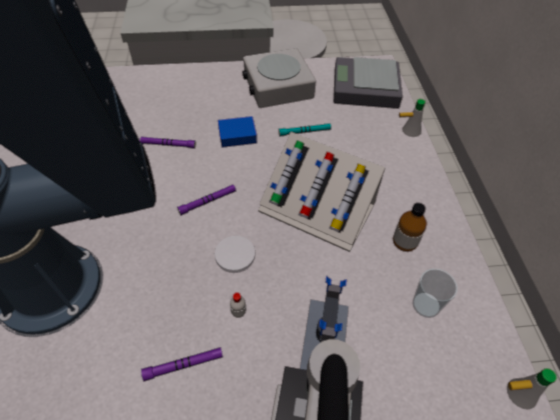

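View pics/top0.png

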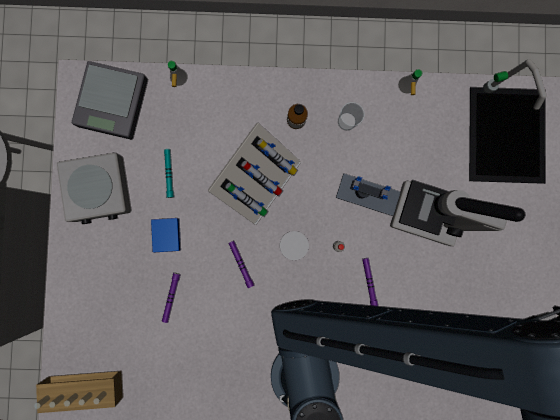

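View pics/wrist0.png

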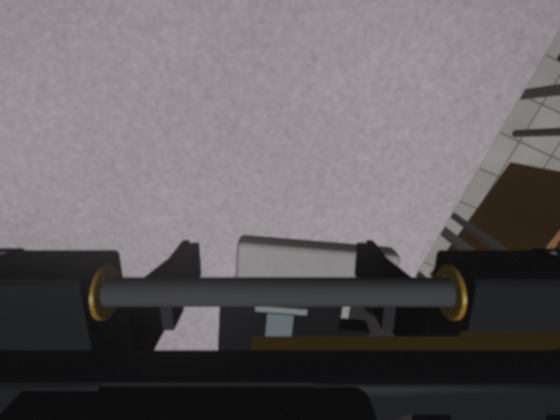

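```bash
python3 - <<'E'
from h import *
s=ld('side0');t=ld('top0')
a=cv2.resize(s['p'][130:250,250:395],None,fx=4,fy=4,interpolation=cv2.INTER_CUBIC)
b=cv2.resize(t['p'][115:235,200:310],None,fx=4,fy=4,interpolation=cv2.INTER_CUBIC)
cv2.imwrite('pics/crop_rack.png',np.hstack([cv2.resize(a,(400,480)),cv2.resize(b,(400,480))])[:,:,::-1])
a=cv2.resize(s['p'][265:405,260:380],None,fx=4,fy=4,interpolation=cv2.INTER_CUBIC)
b=cv2.resize(t['p'][160:255,330:470],None,fx=3,fy=3,interpolation=cv2.INTER_CUBIC)
cv2.imwrite('pics/crop_mic_s.png',a[:,:,::-1]);cv2.imwrite('pics/crop_mic_t.png',b[:,:,::-1])
for n,d in(('s',s),('t',t)):
    print(n,onz(d,(0,0),0),onz(d,(560,0),0),onz(d,(0,420),0))
E
```

```text
s [-0.45384798  1.2612942   0.        ] [1.72545859 1.1229072  0.        ] [-0.02785003 -0.25829224  0.        ]
t [1.13949809 0.99099832 0.        ] [ 1.20645509 -0.7927671   0.        ] [-0.1527721  0.9110048  0.       ]
```

View pics/crop_rack.png

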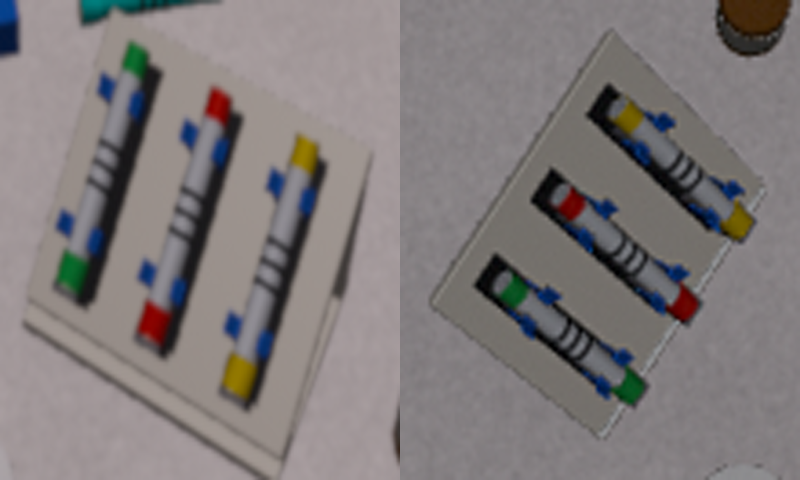

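View pics/crop_mic_s.png

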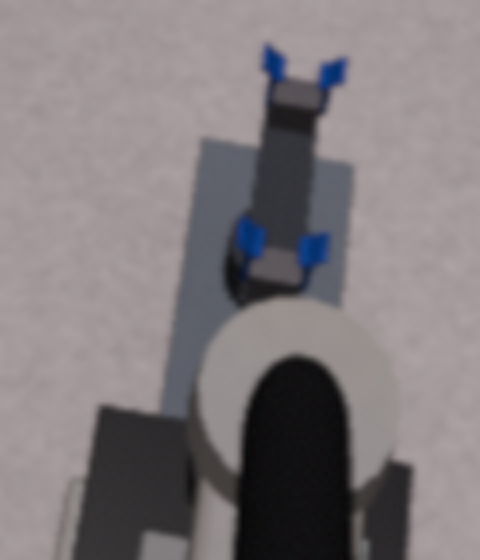

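View pics/crop_mic_t.png

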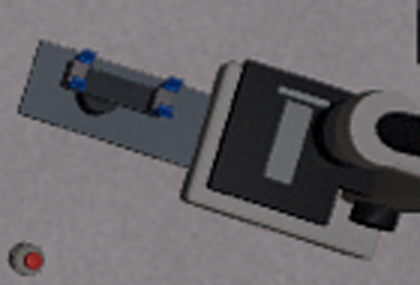

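```bash
cat > m.py <<'E'
from h import *
def blobs(d,box,fn,mn=4):
    x0,y0,x1,y1=box
    hsv=cv2.cvtColor(d['p'],cv2.COLOR_RGB2HSV)[y0:y1,x0:x1].astype(int)
    m=fn(hsv[...,0],hsv[...,1],hsv[...,2]).astype(np.uint8)
    n,l,st,c=cv2.connectedComponentsWithStats(m,connectivity=8)
    return [(np.round(c[i]+[x0,y0],2),int(st[i,4])) for i in range(1,n) if st[i,4]>=mn]
green=lambda h,s,v:(h>45)&(h<80)&(s>100)&(v>50)
red=lambda h,s,v:((h<8)|(h>172))&(s>120)&(v>60)
yel=lambda h,s,v:(h>18)&(h<33)&(s>120)&(v>60)
blue=lambda h,s,v:(h>105)&(h<128)&(s>130)&(v>50)
dark=lambda h,s,v:(v<75)
E
python3 - <<'E'
from m import *
s=ld('side0');t=ld('top0')
bs=(255,130,390,250);bt=(200,115,310,235)
for n,f in(('green',green),('red',red),('yel',yel),('blue',blue)):
    print(n,'S',blobs(s,bs,f)); print(n,'T',blobs(t,bt,f))
print('mic blue S',blobs(s,(310,260,360,345),blue)); print('T',blobs(t,(340,165,400,210),blue))
E
```

```text
green S [(array([298.74, 144.74]), 50), (array([275.68, 197.55]), 71)]
green T [(array([231.09, 187.63]), 35), (array([262.69, 211.38]), 45)]
red S [(array([328.75, 156.12]), 60), (array([305.41, 210.24]), 83)]
red T [(array([247.06, 165.74]), 34), (array([277.66, 190.76]), 41)]
yel S [(array([360.31, 168.31]), 65), (array([336.32, 223.56]), 94)]
yel T [(array([262.78, 144.03]), 37), (array([292.33, 170.17]), 48)]
blue S [(array([255. , 136.5]), 12), (array([288.1 , 151.43]), 21), (array([299.1, 156. ]), 29), (array([318.14, 163.19]), 21), (array([329.71, 167.74]), 31), (array([349.52, 175.38]), 21), (array([361.  , 179.85]), 27), (array([273.37, 185.53]), 19), (array([284.37, 189.93]), 30), (array([303.06, 197.89]), 18), (array([314.5 , 202.62]), 32), (array([334.16, 210.95]), 19), (array([345.59, 215.66]), 29)]
blue T [(array([271.15, 145.05]), 20), (array([265.42, 152.42]), 24), (array([290.  , 161.85]), 20), (array([255.4, 166.5]), 20), (array([284.5 , 168.77]), 22), (array([249.81, 173.9 ]), 21), (array([274.94, 182.56]), 18), (array([239.58, 188.21]), 19), (array([269.9, 190. ]), 20), (array([233.82, 195.36]), 22), (array([259.75, 203.55]), 20), (array([254.33, 210.44]), 18)]
mic blue S [(array([328.19, 281.  ]), 26), (array([342.47, 283.34]), 32), (array([322.08, 324.35]), 63), (array([337.75, 327.16]), 57)]
T [(array([358.63, 178.53]), 19), (array([355.84, 187.53]), 19), (array([387.14, 187.73]), 22), (array([384.56, 196.67]), 18)]
```

```bash
python3 - <<'E'
from m import *
np.set_printoptions(precision=4,suppress=True)
s=ld('side0');t=ld('top0')
P=lambda a,b:tri(s,a,t,b)
ends={}
for n,th,hh in(('g',((298.74,144.74),(231.09,187.63)),((275.68,197.55),(262.69,211.38))),
 ('r',((328.75,156.12),(247.06,165.74)),((305.41,210.24),(277.66,190.76))),
 ('y',((360.31,168.31),(262.78,144.03)),((336.32,223.56),(292.33,170.17)))):
    a,ea=P(*th);b,eb=P(*hh);d=b-a
    print(n,'tail',a,'head',b,'gap',ea,eb,'len',np.linalg.norm(d),'az',np.degrees(np.arctan2(d[1],d[0])),'slope',np.degrees(np.arcsin(d[2]/np.linalg.norm(d))))
# clips: (side pix),(top pix)
C={'g':[((288.1,151.43),(233.82,195.36)),((299.1,156),(239.58,188.21)),((273.37,185.53),(254.33,210.44)),((284.37,189.93),(259.75,203.55))],
'r':[((318.14,163.19),(249.81,173.9)),((329.71,167.74),(255.4,166.5)),((303.06,197.89),(269.9,190)),((314.5,202.62),(274.94,182.56))],
'y':[((349.52,175.38),(265.42,152.42)),((361,179.85),(271.15,145.05)),((334.16,210.95),(284.5,168.77)),((345.59,215.66),(290,161.85))],
'm':[((328.19,281),(358.63,187.53-9)),((342.47,283.34),(358.63,178.53)),((322.08,324.35),(384.56,196.67)),((337.75,327.16),(387.14,187.73))]}
C['m'][0]=((328.19,281),(355.84,187.53))
for k,v in C.items():
    Q=[P(*x) for x in v]; X=np.array([q[0] for q in Q])
    u=(X[0]+X[1])/2; l=(X[2]+X[3])/2; d=l-u
    print(k,X.tolist() if k=='m' else '', 'gap',[round(q[1]*1e3,1) for q in Q],'mid',(u+l)/2,'span',np.linalg.norm(d),'az',np.degrees(np.arctan2(d[1],d[0])),'slope',np.degrees(np.arcsin(d[2]/np.linalg.norm(d))), 'width',np.linalg.norm(X[0]-X[1]),np.linalg.norm(X[2]-X[3]))
E
```

```text
g tail [0.5538 0.2303 0.1507] head [0.4939 0.1418 0.0752] gap 0.0001791582014180183 0.0001449492720859495 len 0.1308308416173542 az -124.06536974228895 slope -35.230735043648224
r tail [0.6157 0.1882 0.1515] head [0.556  0.0996 0.0756] gap 7.645848730638358e-05 0.00022403227335732824 len 0.13101054474326182 az -123.99001201254075 slope -35.38639083882523
y tail [0.6781 0.1466 0.1508] head [0.6182 0.0581 0.0749] gap 0.0002881994033725888 9.568646206058412e-05 len 0.1309637329132406 az -124.08860338757223 slope -35.39564746536648
g  gap [np.float64(4.3), np.float64(1.5), np.float64(4.7), np.float64(1.6)] mid [0.5232 0.187  0.1135] span 0.0841610898209586 az -123.89529853629924 slope -35.36681030939373 width 0.026844014395019596 0.02672225888500343
r  gap [np.float64(3.2), np.float64(1.0), np.float64(3.0), np.float64(1.5)] mid [0.5853 0.1444 0.1142] span 0.08428959373890005 az -123.94456203295016 slope -34.93251628634648 width 0.02710159572268741 0.02706209121973848
y  gap [np.float64(2.3), np.float64(1.5), np.float64(3.4), np.float64(1.9)] mid [0.6476 0.1027 0.1142] span 0.08425837119169297 az -123.78477249458493 slope -35.96056055094418 width 0.02661388820969944 0.026468193876300672
m [[0.5643344947868709, -0.11614721528726057, 0.14424074257540004], [0.5893845305150875, -0.1233015285859026, 0.14461331384221005], [0.5406642598283369, -0.1966240092991036, 0.14499146154651216], [0.5660793606955108, -0.20361742254982715, 0.14429705025671852]] gap [np.float64(2.0), np.float64(2.7), np.float64(3.0), np.float64(2.8)] mid [ 0.5651 -0.1599  0.1445] span 0.08375733686075208 az -106.28566445093911 slope 0.14859885009531068 width 0.02605431438570027 0.02636887157281124
```

```bash
python3 - <<'E'
from m import *
from scipy.spatial.transform import Rotation as R
M=R.from_quat(get_obs()['tool_rot']).as_matrix(); print(M.round(3)); print(np.degrees(np.arctan2(M[1,2],M[0,2])))
s=ld('side0');t=ld('top0')
# dark grip bands near lamp middle
for d,c in((s,(288,172)),(t,(247.5,199.5))):
    x,y=int(c[0]),int(c[1]); b=(x-14,y-14,x+15,y+15)
    g=cv2.cvtColor(d['p'],cv2.COLOR_RGB2GRAY)[b[1]:b[3],b[0]:b[2]]
    print(b);print(g[::1])
E
```

```text
[[-0.926 -0.     0.378]
 [-0.378  0.002 -0.926]
 [-0.    -1.    -0.002]]
-67.77842651233078
(274, 158, 303, 187)
[[155 155 155 153 147 141 144 145 145 144 145 145 144 140 130 124 131 138
  140 136 128 111  81  54  44  37  26  20  26]
 [154 155 154 150 144 142 144 145 145 145 145 145 144 137 127 127 135 140
  139 133 124 108  84  58  42  33  23  22  33]
 [154 155 154 148 141 143 145 145 145 145 145 144 142 135 126 132 138 140
  137 130 118 100  76  48  33  27  22  25  45]
 [154 153 151 146 141 143 145 145 145 144 145 144 140 131 128 135 139 139
  135 125 111  92  65  38  27  24  23  32  62]
 [151 150 146 139 142 144 145 145 145 145 145 143 136 128 131 138 140 138
  131 119 103  81  51  32  25  24  25  41  84]
 [150 149 144 140 143 144 144 144 145 145 143 138 127 125 134 139 139 135
  126 113  94  67  39  26  24  26  27  50  98]
 [150 147 143 143 144 144 145 144 145 144 140 127 105 110 124 132 134 130
  120 105  82  54  32  24  24  25  31  62 108]
 [151 146 140 143 144 144 144 145 145 143 135 112  79  72  84  99 113 117
  111  95  70  42  26  26  24  26  43  83 123]
 [151 144 142 143 1
[... 5353 characters left out ...]
113 113 114 114 113 113 113 114 114 108  78  32
   40  46  70  94  89 114 112 112 111 106  97]
 [100 103 111 114 113 112 113 113 112 113 112 113 112 113 113 114 113 104
   51  27  40  53  55  79 113 113 114 113  92]
 [129 125 102 114 114 113 113 112 112 112 113 112 113 112 113 113 114 114
  105  51  15  37  36  48  75 111 118 118  59]
 [129 128 119 101 104 113 112 113 113 114 113 112 112 113 114 112 112 115
  114 108  78  25  28  31  51  81  81  68  49]
 [127 126 128 125 118  95 110 116 113 113 113 113 112 113 111 112 112 113
  114 114 106  31  23  25  33  47  49  47  51]
 [127 126 127 128 128 117  97 108 114 113 112 111 113 112 113 111 113 113
  113 113 110  83  51  31  56  80  46  42  47]]
```

>>> arm_command([
  [[0,1.2,1.5],0],
  [[0.2,2.8,2.5],0],
  [[0.4,4.5,3],0],
  [[0.6,6.2,3.5],0.7],
  [[0.8,8,3.5],1.4],
], fingers=0.3, force=35)

```text
time: 0.65
position: [0.2567, -0.3781, 0.3115]
tool_rot: [0.179, -0.683, 0.685, -0.179]
ft_force: [0.4, -0.2, 0.7]
grip_width: 0.0589
```

>>> arm_command([
  [[0.8,1.5,0],1],
  [[1.8,3,0],2],
  [[2.8,4.5,0],3],
  [[3.6,6,0],4],
  [[4,7.8,0],5.3],
])

```text
time: 1.15
position: [0.3578, -0.1827, 0.3102]
tool_rot: [0.331, -0.624, 0.625, -0.332]
ft_force: [1.2, -0.3, -0.2]
grip_width: 0.0567
```

>>> arm_command([
  [[0.6,1.7,0],0],
  [[1.2,3.4,0],0],
  [[1.8,5.2,0],0],
  [[2.6,7,0],0],
  [[3.6,8.7,0],0],
])

```text
time: 1.65
position: [0.4459, 0.0361, 0.3101]
tool_rot: [0.331, -0.625, 0.625, -0.33]
ft_force: [0.7, -1.3, -0.1]
grip_width: 0.0566
```

>>> arm_command([
  [[1,1.6,0],0],
  [[2,3.2,0],0],
  [[3,5,-1],0],
  [[3,6,-1.5],0],
  [[3,6,-1.5],0],
])

```text
time: 2.15
position: [0.5198, 0.1872, 0.2696]
tool_rot: [-0.334, 0.626, -0.623, 0.33]
ft_force: [-0.4, -0.8, -0.2]
grip_width: 0.0565
```

```bash
python3 - <<'E'
from h import *
snap('wrist','w1'); snap('side','s1'); o=get_obs(); print(o['time'],o['position'])
from scipy.spatial.transform import Rotation as R
M=R.from_quat(o['tool_rot']).as_matrix(); print(np.degrees(np.arctan2(M[1,2],M[0,2])))
E
```

```text
2.25 [0.52068014 0.1842407  0.2717416 ]
-34.17622886679285
```

View pics/w1.png

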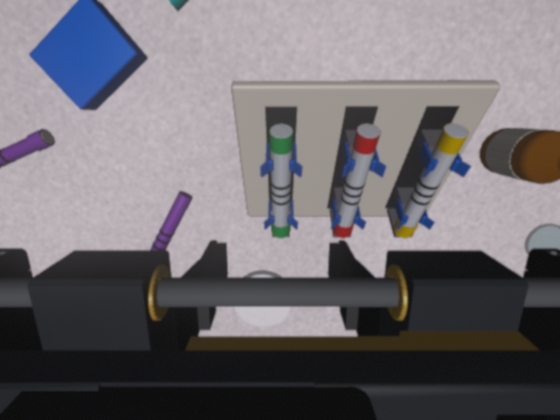

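View pics/s1.png

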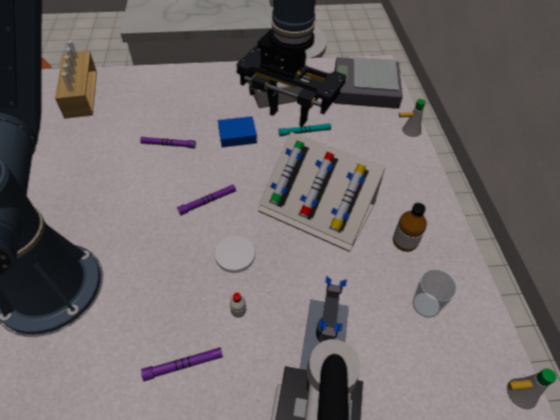

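```bash
python3 - <<'E'
from m import *
np.set_printoptions(precision=4,suppress=True)
w=ld('w1');s=ld('side0');t=ld('top0')
b=(240,110,320,245)
G=blobs(w,b,green);B=blobs(w,b,blue);print(G,B)
def n(ds,us):
    A=[];c=[]
    for d,u in zip(ds,us):
        o,v=ray(d,u);Pm=np.eye(3)-np.outer(v,v);A.append(Pm);c.append(Pm@o)
    A=np.vstack(A);c=np.hstack(c);x,r,_,_=np.linalg.lstsq(A,c,rcond=None);return x,np.sqrt(r)
g=sorted(G,key=lambda q:q[0][1])
T=n([w,s,t],[g[0][0],(298.74,144.74),(231.09,187.63)]);H=n([w,s,t],[g[-1][0],(275.68,197.55),(262.69,211.38)]);print(T,H,(T[0]+H[0])/2)
p=w['p']; col=cv2.cvtColor(p,cv2.COLOR_RGB2GRAY)[165:225,281]; print(col)
# predictions: candidate mid
for X in ([.5245,.1875,.106],[.5263,.1915,.1057],[.524,.186,.107]):
    print(X,proj(w,X),proj(s,X),proj(t,X))
E
```

```text
[(array([280.61, 145.06]), 286), (array([280.44, 231.07]), 135)] [(array([294.72, 164.52]), 135), (array([266.7 , 165.71]), 109), (array([291.44, 220.73]), 55), (array([269.32, 220.7 ]), 44)]
(array([0.5525, 0.2297, 0.1519]), array([0.0029])) (array([0.4927, 0.141 , 0.0776]), array([0.0029])) [0.5226 0.1854 0.1148]
[149 149 149 150 149 150 150 149 150 150 150 150 150 150 150 150 151 150
 151 150 146 132 102  75  84 116 141 149 147 132 102  78  94 125 144 149
 145 125  91  82 111 139 149 151 151 151 150 150 150 150 150 150 150 150
 149 149 149 149 149 149]
[0.5245, 0.1875, 0.106] [[282.5479 188.927 ]] [[287.3265 172.7155]] [[246.9547 199.781 ]]
[0.5263, 0.1915, 0.1057] [[281.8489 184.8428]] [[287.9094 171.4739]] [[245.5818 199.1187]]
[0.524, 0.186, 0.107] [[282.9565 190.5515]] [[287.1962 172.9145]] [[247.4586 199.9468]]
```

```bash
python3 - <<'E'
from m import *
from scipy.optimize import least_squares
np.set_printoptions(precision=4,suppress=True)
w=ld('w1');s=ld('side0');t=ld('top0')
h=np.radians(-124.);a=np.r_[np.cos(h)*np.cos(np.radians(35)),np.sin(h)*np.cos(np.radians(35)),-np.sin(np.radians(35))]
obs=[(w,(280.7,196.3)),(s,(286.6,171.3)),(t,(247.2,199.8))]
def f(X,full=False):
    r=[]
    for d,u in obs:
        c=-d['R'].T@d['t'];n=c-X;n-=a*(n@a);n/=np.linalg.norm(n)
        r.append(proj(d,X+.01*n)[0]-u)
    return np.hstack(r)
q=least_squares(f,[.524,.187,.106]);print(q.x,q.fun)
X=q.x
for z in(.103,.106,.109):
    print(z,f(np.r_[X[:2],z]))
for n,sgn in(('tail',-1),('head',1)): print(n,[proj(d,X+sgn*a*.065)[0] for d in(w,s,t)])
E
```

```text
[0.5235 0.1892 0.109 ] [ 0.1618 -0.2697  0.4041 -0.3181  0.5564  1.3132]
0.103 [ 0.1344 -1.6622  0.3115  1.4841  0.6444  1.4544]
0.106 [ 0.148  -0.9731  0.3576  0.5863  0.6006  1.3841]
0.109 [ 0.1617 -0.2717  0.4039 -0.3155  0.5565  1.3134]
tail [array([281.2243, 139.1333]), array([298.2181, 145.2441]), array([230.1294, 187.8971])]
head [array([280.6757, 225.2276]), array([275.4791, 197.4334]), array([261.5883, 211.4839])]
```

>>> arm_command([
  [[0.1,0.2,-1.5],0],
  [[0.1,0.2,-3],0],
  [[0.1,0.2,-4.4],0],
  [[0.1,0.2,-5.4],0],
  [[0.1,0.2,-5.4],0],
])

```text
time: 2.75
position: [0.5216, 0.187, 0.1352]
tool_rot: [-0.332, 0.626, -0.625, 0.327]
ft_force: [-0.9, 0.5, 0.8]
grip_width: 0.0563
```

```bash
python3 - <<'E'
from h import *
snap('wrist','w2'); snap('side','s2'); o=get_obs(); print(o['time'],o['position'],o['ft_force'])
E
```

```text
2.85 [0.52452899 0.18796247 0.13846262] [ 1.15297253 -0.08160343  0.48051975]
```

View pics/w2.png

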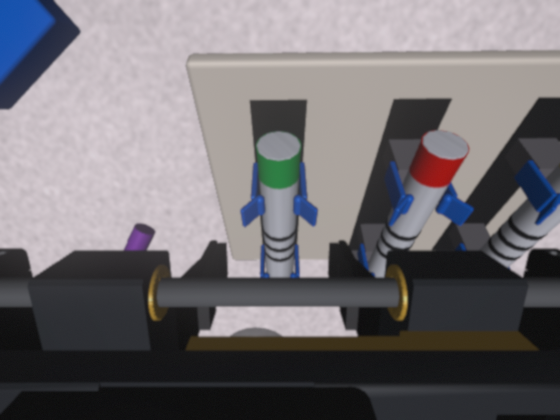

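View pics/s2.png

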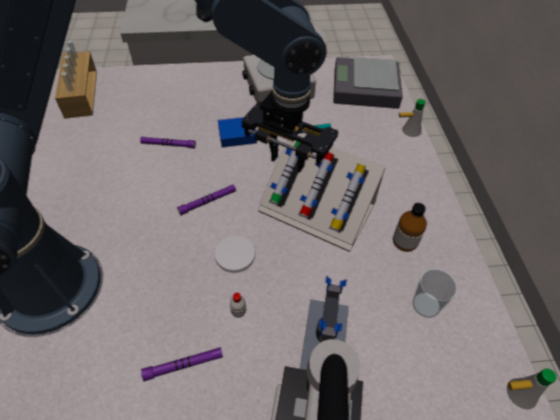

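```bash
python3 - <<'E'
from m import *
w=ld('w2')
g=cv2.cvtColor(w['p'],cv2.COLOR_RGB2GRAY)[225:278,280];print(g)
h=np.radians(-124.);a=np.r_[np.cos(h)*np.cos(np.radians(35)),np.sin(h)*np.cos(np.radians(35)),-np.sin(np.radians(35))]
c=-w['R'].T@w['t']
for X in([.5235,.1892,.109],[.524,.1895,.107],[.5257,.1902,.1066]):
    X=np.array(X);n=c-X;n-=a*(n@a);n/=np.linalg.norm(n);print(proj(w,X+.01*n),proj(w,X-.065*a))
print(blobs(w,(240,120,320,240),green))
E
```

```text
[164 164 164 165 165 165 166 165 165 165 164 159 139  98  62  64  96 133
 157 165 166 165 158 134  92  62  77 118 152 165 166 164 155 130  89  65
  93 131 156 165 166 165 165 165 166 166 165 165 165 164 160 143 108]
[[279.61530625 249.83935429]] [[278.92234254 160.20071266]]
[[279.96690997 247.74271105]] [[279.4310719  158.53439696]]
[[281.44679714 245.19801607]] [[281.52950414 155.21174547]]
[(array([278.31, 171.65]), 1050)]
```

>>> arm_command([
  [[0,0,-1],0],
  [[0,0,-1.6],0],
  [[0,0,-1.9],0],
  [[0,0,-1.9],0],
])

```text
time: 3.25
position: [0.5246, 0.1887, 0.0909]
tool_rot: [0.33, -0.625, 0.625, -0.331]
ft_force: [-0.6, 0.2, 0.0]
grip_width: 0.0566
```

>>> arm_command([
  [[0,0,0],0],
  [[0,0,0],0],
  [[0,0,0],0],
  [[0,0,0],0],
  [[0,0,0],0],
], fingers=-1, force=35)

```text
time: 3.75
position: [0.524, 0.189, 0.0903]
tool_rot: [0.33, -0.625, 0.625, -0.331]
ft_force: [-0.9, -0.4, 0.3]
grip_width: 0.024
```

>>> arm_command([
  [[0,0,0],0],
  [[0,0,0],0],
  [[0,0,0],0],
])

```text
time: 4.05
position: [0.5239, 0.189, 0.0902]
tool_rot: [0.33, -0.625, 0.625, -0.331]
ft_force: [-1.1, 0.4, 1.5]
grip_width: 0.0189
```

>>> arm_command([
  [[-0.03,-0.04,0.07],0],
  [[-0.06,-0.09,0.15],0],
  [[-0.09,-0.14,0.24],0],
  [[-0.13,-0.19,0.33],0],
  [[-0.13,-0.19,0.33],0],
])

```text
time: 4.55
position: [0.5215, 0.1851, 0.0977]
tool_rot: [-0.329, 0.626, -0.625, 0.331]
ft_force: [2.7, 3.8, -6.3]
grip_width: 0.0186
```

>>> arm_command([
  [[-0.05,-0.08,0.13],0],
  [[-0.1,-0.15,0.26],0],
  [[-0.17,-0.25,0.43],0],
  [[-0.24,-0.36,0.62],0],
  [[-0.32,-0.48,0.82],0],
])

```text
time: 5.05
position: [0.5121, 0.1717, 0.1193]
tool_rot: [0.331, -0.625, 0.625, -0.33]
ft_force: [0.2, 0.7, -0.8]
grip_width: 0.0188
```

```bash
python3 - <<'E'
from h import *
snap('wrist','w3'); snap('side','s3'); snap('top','t3'); o=get_obs(); print(o['time'],o['position'],o['ft_force'],o['grip_width'])
E
```

```text
5.2 [0.51261762 0.17187354 0.1193909 ] [ 0.524902   -0.78924183 -1.34949994] 0.018905928795709914
```

View pics/w3.png

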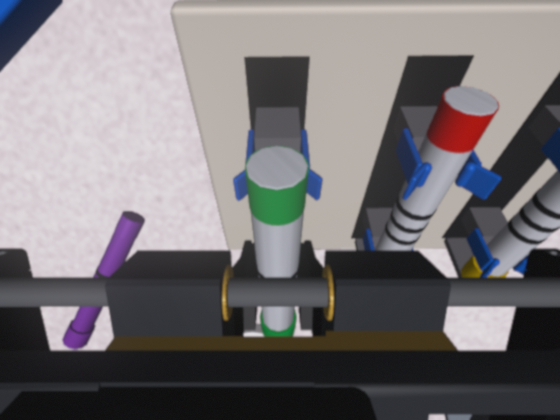

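View pics/s3.png

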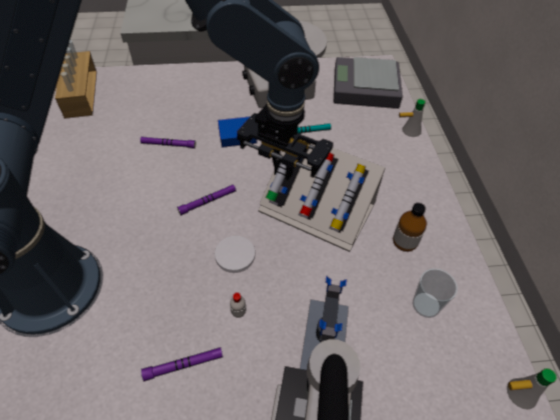

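>>> arm_command([
  [[-0.2,-0.28,0.5],0],
  [[-0.4,-0.57,1],0],
  [[-0.5,-0.8,2],0],
  [[-0.5,-0.8,3.5],0],
  [[-0.5,-0.8,5],0],
])

```text
time: 5.7
position: [0.499, 0.1514, 0.2456]
tool_rot: [-0.331, 0.625, -0.625, 0.33]
ft_force: [1.3, -0.4, -1.0]
grip_width: 0.0189
```

```bash
python3 - <<'E'
from h import *
snap('side','s4'); snap('top','t4'); o=get_obs(); print(o['time'],o['position'],o['ft_force'],o['grip_width'])
s=ld('s4')['p']; cv2.imwrite('pics/s4c.png',cv2.resize(s[100:260,200:400],None,fx=4,fy=3.75)[:,:,::-1])
s=ld('t4')['p']; cv2.imwrite('pics/t4c.png',cv2.resize(s[110:260,190:350],None,fx=4,fy=4)[:,:,::-1])
E
```

```text
5.8 [0.50343849 0.15205423 0.24999612] [ 0.89447887 -0.72466155 -1.50263849] 0.018807814387041974
```

View pics/s4c.png

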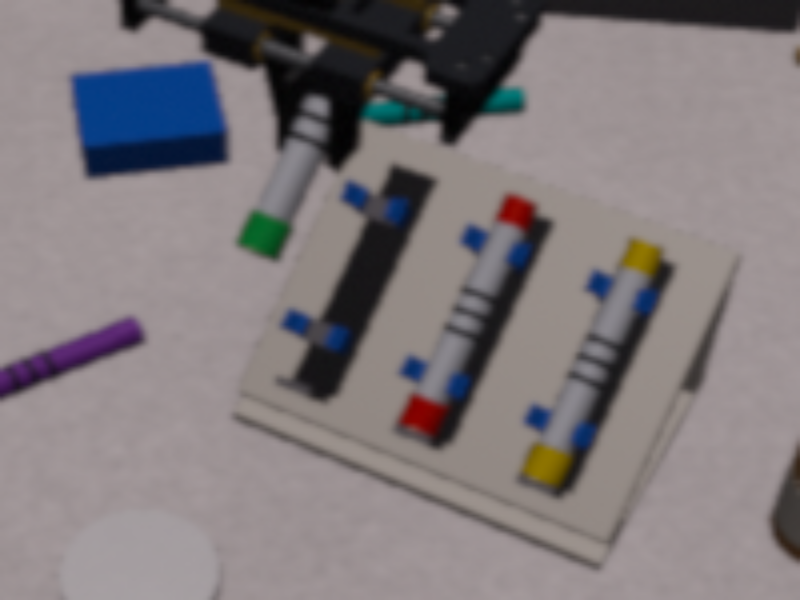

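View pics/t4c.png

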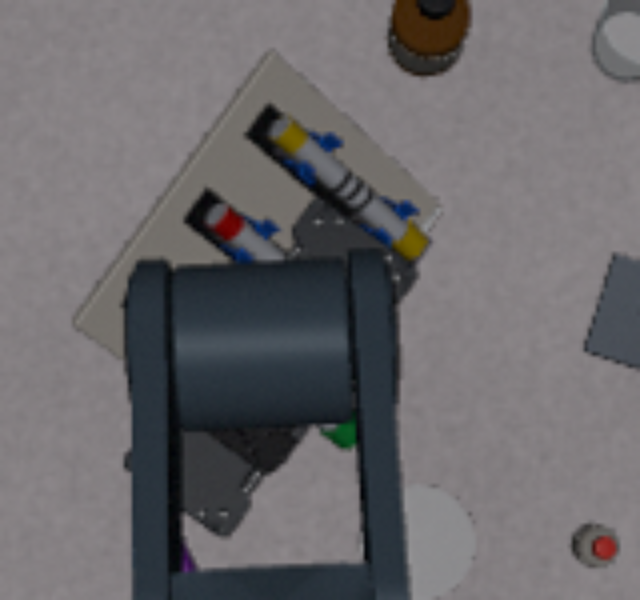

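>>> arm_command([
  [[0.3,-1,0],0.5],
  [[0.7,-2.8,0],1.3],
  [[1.1,-4.6,0],2.1],
  [[1.4,-6.4,0],2.9],
  [[1.8,-8.2,0],3.54],
])

```text
time: 6.3
position: [0.5439, -0.0545, 0.2437]
tool_rot: [-0.424, 0.567, -0.566, 0.423]
ft_force: [1.0, 0.1, -1.4]
grip_width: 0.0188
```

>>> arm_command([
  [[0.3,-1.7,0],0],
  [[0.5,-3.1,0],0],
  [[0.65,-4.1,0],0],
  [[0.7,-4.3,0],0],
  [[0.7,-4.3,0],0],
])

```text
time: 6.8
position: [0.5618, -0.1609, 0.2434]
tool_rot: [-0.422, 0.568, -0.567, 0.422]
ft_force: [0.4, -0.2, -1.3]
grip_width: 0.0187
```

```bash
python3 - <<'E'
from h import *
from scipy.spatial.transform import Rotation as R
for n,k in(('side','s5'),('top','t5'),('wrist','w5')): snap(n,k)
o=get_obs(); print(o['time'],o['position'],o['ft_force'],o['grip_width'])
M=R.from_quat(o['tool_rot']).as_matrix(); print(np.degrees(np.arctan2(M[1,2],M[0,2])),M.round(3))
E
```

```text
6.95 [ 0.56187376 -0.15878616  0.24363439] [-0.56497783  1.0671186  -2.16515477] 0.018708331116452537
-16.512623381543005 [[-0.284 -0.001  0.959]
 [-0.959  0.001 -0.284]
 [-0.001 -1.    -0.001]]
```

View pics/s5.png

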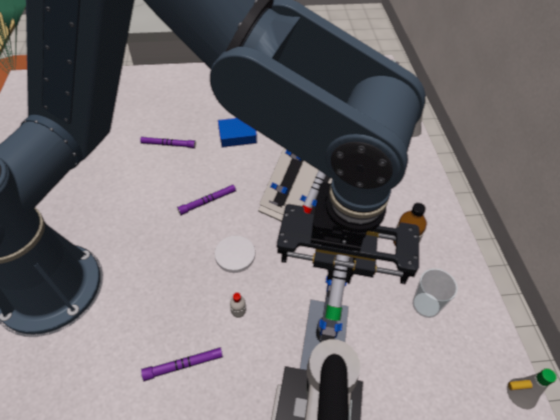

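View pics/w5.png

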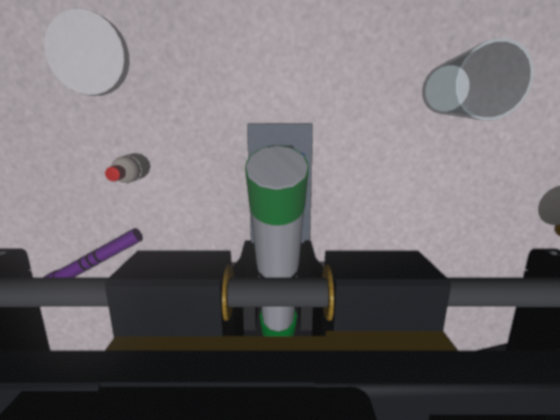

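View pics/t5.png

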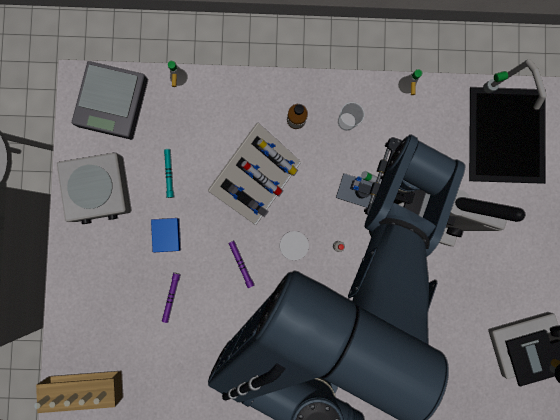

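>>> arm_command([
  [[0.13,-0.04,-0.7],0.04],
  [[0.13,-0.04,-1.4],0.04],
  [[0.13,-0.04,-2.1],0.04],
  [[0.13,-0.04,-2.5],0.04],
  [[0.13,-0.04,-2.5],0.04],
], force=10)

```text
time: 7.45
position: [0.5647, -0.1597, 0.1799]
tool_rot: [-0.425, 0.567, -0.565, 0.424]
ft_force: [-0.9, -0.1, -0.7]
grip_width: 0.0192
```

```bash
python3 - <<'E'
from h import *
for n,k in(('side','s6'),('wrist','w6')): snap(n,k)
o=get_obs(); print(o['time'],o['position'],o['ft_force'],o['grip_width'])
s=ld('s6')['p']; cv2.imwrite('pics/s6c.png',cv2.resize(s[220:400,240:440],None,fx=4,fy=3.3)[:,:,::-1])
E
```

```text
7.55 [ 0.56616091 -0.16078905  0.18173687] [ 0.42112642 -0.21917748 -0.12819353] 0.01973824706907034
```

View pics/s6c.png

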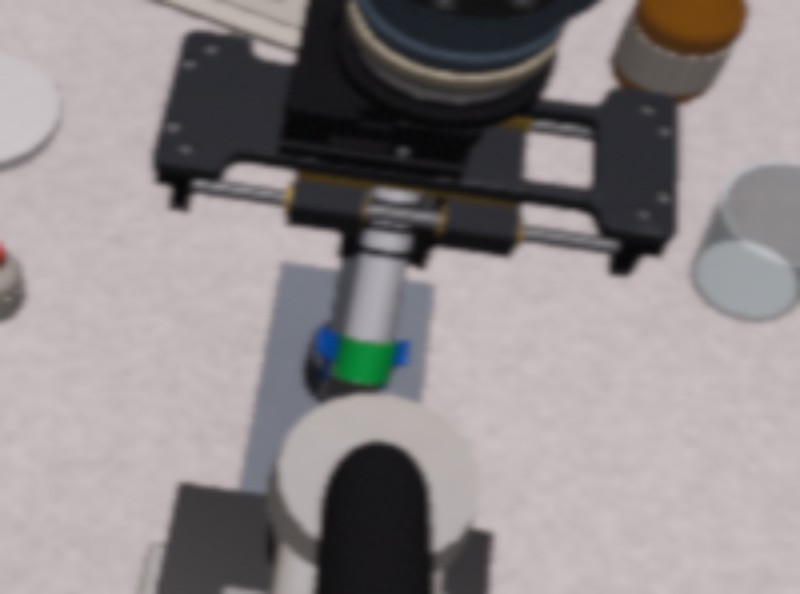

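View pics/w6.png

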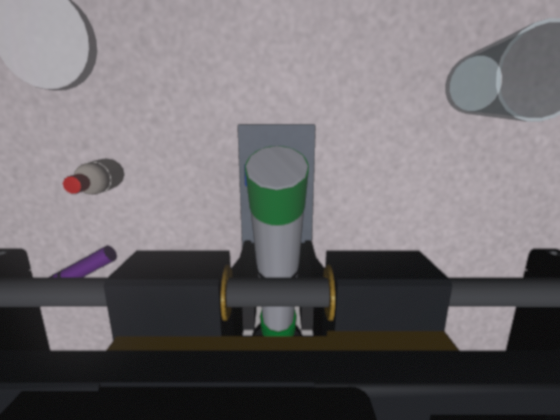

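>>> arm_command([
  [[0,0,-0.2],0],
  [[0,0,-0.4],0],
  [[0,0,-0.6],0],
  [[0,0,-0.8],0],
  [[0,0,-1],0],
])

```text
time: 8.05
position: [0.5656, -0.1613, 0.1559]
tool_rot: [-0.424, 0.566, -0.566, 0.424]
ft_force: [-0.1, -0.5, -0.6]
grip_width: 0.0197
```

>>> arm_command([
  [[0,0,-0.1],0],
  [[0,0,-0.2],0],
  [[0,0,-0.3],0],
  [[0,0,-0.4],0],
])

```text
time: 8.45
position: [0.5657, -0.1611, 0.1461]
tool_rot: [-0.424, 0.566, -0.566, 0.424]
ft_force: [-0.3, 0.9, -0.3]
grip_width: 0.0195
```

```bash
python3 - <<'E'
from h import *
for n,k in(('side','s7'),('wrist','w7')): snap(n,k)
o=get_obs(); print(o['time'],o['position'],o['ft_force'],o['moment'],o['grip_width'])
s=ld('s7')['p']; w=ld('w7')['p'];cv2.imwrite('pics/s7c.png',np.hstack([cv2.resize(s[240:360,280:400],(400,400)),cv2.resize(w[80:360,160:400],(400,400))])[:,:,::-1])
E
```

```text
8.55 [ 0.56561487 -0.16126246  0.14592127] [-0.88952917 -0.57582916 -0.13971138] [-0.04435786  0.13857911 -0.04814928] 0.019645172187143
```

View pics/s7c.png

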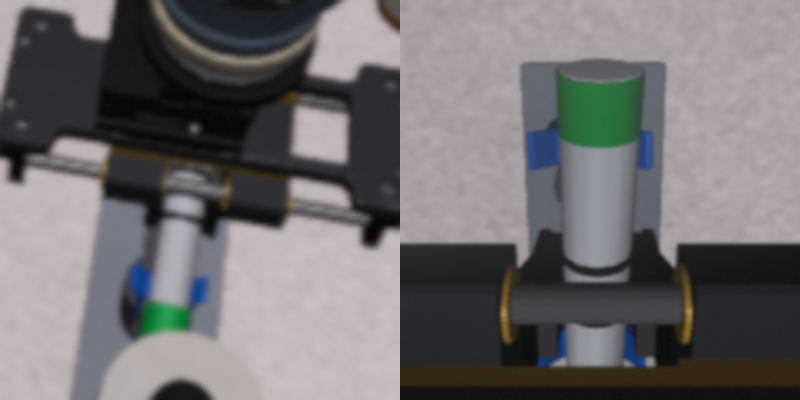

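```bash
python3 - <<'E'
from m import *
np.set_printoptions(precision=4,suppress=True)
w=ld('w7');cv2.imwrite('pics/w7c.png',cv2.resize(w['p'][110:320,200:360],None,fx=3.7,fy=2.8,interpolation=cv2.INTER_CUBIC)[:,:,::-1])
hsv=cv2.cvtColor(w['p'],cv2.COLOR_RGB2HSV).astype(int)
m=blue(hsv[...,0],hsv[...,1],hsv[...,2]).astype(np.uint8);m[:, :200]=0;m[:,360:]=0
n,l,st,c=cv2.connectedComponentsWithStats(m)
print([(st[i],c[i]) for i in range(1,n) if st[i,4]>5])
ax=np.radians(-106.29);a=np.r_[np.cos(ax),np.sin(ax),0];j=np.r_[-a[1],a[0],0]
S=np.array([.5651,-.1599,.135])
for sg in(-1,1):
  for k in(-.02,.02): print(sg,k,proj(w,S+sg*.042*a+k*j+[0,0,.018]))
s=ld('s7');hs=blobs(s,(310,260,370,345),blue);print(hs)
E
```

```text
[(array([237, 170,  19,  28, 435], dtype=int32), array([245.7126, 183.7379])), (array([303, 173,   8,  25, 175], dtype=int32), array([306.9314, 185.1543])), (array([242, 309,  17,  28, 140], dtype=int32), array([252.3   , 325.3714])), (array([295, 308,  12,  29, 174], dtype=int32), array([298.9713, 323.8276]))]
-1 -0.02 [[237.2692 185.9267]]
-1 0.02 [[317.4241 185.7406]]
1 -0.02 [[242.8009 329.806 ]]
1 0.02 [[312.6746 329.6958]]
[(array([321.48, 325.3 ]), 60), (array([339.28, 327.07]), 29)]
```

View pics/w7c.png

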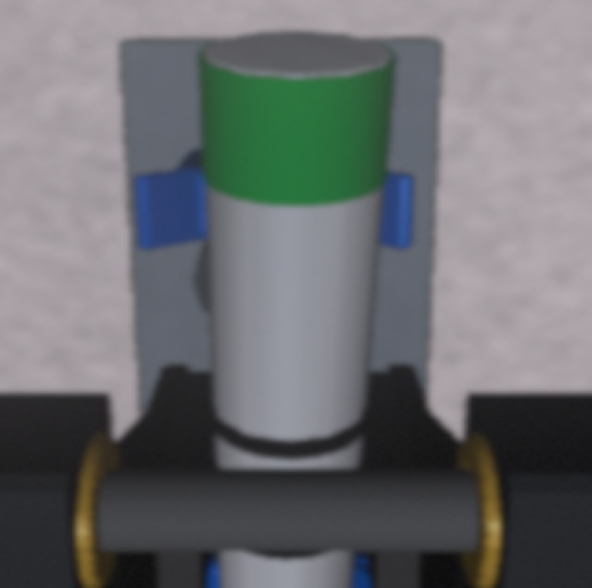

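>>> arm_command([
  [[-0.04,0.07,-0.1],0],
  [[-0.06,0.07,-0.25],0],
  [[-0.06,0.07,-0.4],0],
  [[-0.06,0.07,-0.5],0],
  [[-0.06,0.07,-0.5],0],
])

```text
time: 9.05
position: [0.5645, -0.1595, 0.1334]
tool_rot: [-0.424, 0.566, -0.566, 0.424]
ft_force: [-0.2, 0.5, -0.3]
grip_width: 0.0195
```

```bash
python3 - <<'E'
from m import *
for n,k in(('side','s8'),('wrist','w8')): snap(n,k)
o=get_obs(); print(o['time'],o['position'],o['ft_force'],o['moment'],o['grip_width'])
w=ld('w8');cv2.imwrite('pics/w8c.png',cv2.resize(w['p'][100:380,180:380],None,fx=3,fy=2.1,interpolation=cv2.INTER_CUBIC)[:,:,::-1])
hsv=cv2.cvtColor(w['p'],cv2.COLOR_RGB2HSV).astype(int)
m=blue(hsv[...,0],hsv[...,1],hsv[...,2]).astype(np.uint8);m[:, :200]=0;m[:,360:]=0
n,l,st,c=cv2.connectedComponentsWithStats(m)
print([(st[i],c[i]) for i in range(1,n) if st[i,4]>5])
E
```

```text
9.15 [ 0.56448355 -0.15958556  0.13365839] [-0.1514664   0.23968625 -0.10264916] [-0.04193261  0.00976256 -0.00902755] 0.01972694645847566
[(array([237, 177,  19,  30, 491], dtype=int32), array([246.17718941, 191.26069246])), (array([300, 176,  17,  31, 435], dtype=int32), array([308.06206897, 191.51954023])), (array([296, 314,  17,  23, 124], dtype=int32), array([301.37096774, 330.11290323])), (array([242, 318,  17,  18, 111], dtype=int32), array([252.76576577, 330.84684685]))]
```

View pics/w8c.png

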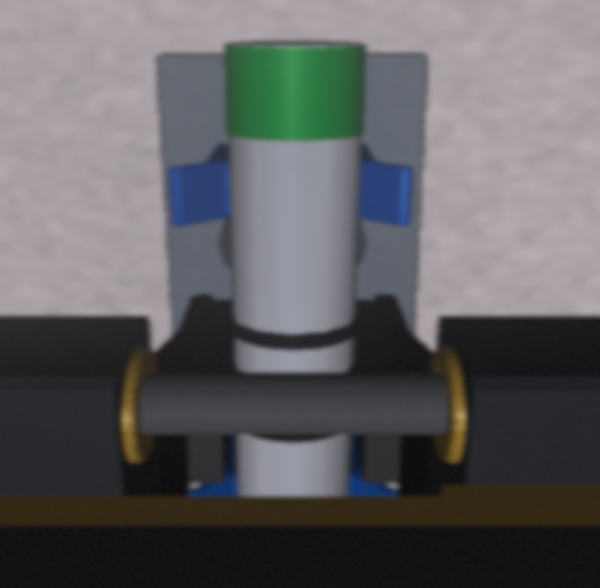

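```bash
python3 - <<'E'
from m import *
w=ld('w8');g=cv2.cvtColor(w['p'],cv2.COLOR_RGB2GRAY);print(g[250:325,278])
ax=np.radians(-106.4);a=np.r_[np.cos(ax),np.sin(ax),0]
o=np.array([.56448,-.15958,0])
f=lambda u,z:(onz(w,u,z)-o)@a*1e3
print('tailend edge of head/green',f((278,100+137/2.1),.162),'tail end',f((278,121),.162))
for r in (180,204): print(r,[round(f((310,r),z),1) for z in(.143,.15,.153)])
for r in(262,307): print(r,f((278,r),.162))
E
```

```text
[153 155 154 154 153 154 153 148 129  87  52  42  40  40  42  56  90 127
 148 153 155 155 155 155 154 150 135  99  60  40  39  43  47  51  53  54
  57  59  60  63  65  67  67  69  70  71  72  72  72  72  72  71  69  68
  66  62  53  40  37  53  89 126 148 154 155 156 155 156 155 155 155 155
 155 156 155]
tailend edge of head/green -56.441591246602556 tail end -74.47247335719743
180 [np.float64(-46.4), np.float64(-47.8), np.float64(-48.4)]
204 [np.float64(-34.3), np.float64(-36.2), np.float64(-37.0)]
262 -11.684864999102535
307 12.078268897142589
```

>>> arm_command([
  [[0,0,0],0],
  [[0,0,0],0],
  [[0,0,-0.1],0],
  [[0,0,-0.2],0],
  [[0,0,-0.3],0],
], force=45)

```text
time: 9.65
position: [0.5647, -0.1598, 0.1269]
tool_rot: [0.424, -0.566, 0.566, -0.424]
ft_force: [-1.4, 1.3, 6.6]
grip_width: 0.0187
```

>>> arm_command([
  [[0,0,-0.1],0],
  [[0,0,-0.2],0],
  [[0,0,-0.3],0],
  [[0,0,-0.3],0],
])

```text
time: 10.05
position: [0.5645, -0.1598, 0.1199]
tool_rot: [0.424, -0.566, 0.566, -0.424]
ft_force: [-2.9, 0.6, 10.3]
grip_width: 0.0187
```

>>> arm_command([
  [[0,0,-0.1],0],
  [[0,0,-0.2],0],
  [[0,0,-0.2],0],
])

```text
time: 10.35
position: [0.5646, -0.1599, 0.1154]
tool_rot: [0.424, -0.565, 0.566, -0.424]
ft_force: [-4.1, -0.2, 13.0]
grip_width: 0.0188
```

>>> arm_command([
  [[0,0,-0.1],0],
  [[0,0,-0.2],0],
  [[0,0,-0.2],0],
])

```text
time: 10.65
position: [0.5647, -0.16, 0.1107]
tool_rot: [0.424, -0.565, 0.567, -0.424]
ft_force: [-2.7, -0.0, 10.2]
grip_width: 0.0189
```

>>> arm_command([
  [[0,0,-0.1],0],
  [[0,0,-0.2],0],
  [[0,0,-0.2],0],
])

```text
time: 10.95
position: [0.5647, -0.1596, 0.1049]
tool_rot: [0.424, -0.566, 0.566, -0.424]
ft_force: [-2.0, 1.0, 9.6]
grip_width: 0.0187
```

```bash
python3 - <<'E'
from m import *
for n,k in(('side','s9'),('wrist','w9')): snap(n,k)
o=get_obs(); print(o['time'],o['position'],o['ft_force'],o['moment'],o['grip_width'])
w=ld('w9');cv2.imwrite('pics/w9c.png',cv2.resize(w['p'][100:380,180:380],None,fx=3,fy=2.1,interpolation=cv2.INTER_CUBIC)[:,:,::-1])
E
```

```text
11.05 [ 0.5646842  -0.15960239  0.10509   ] [-2.65329805  0.92926533  8.83255243] [0.08743174 0.32209504 0.02590623] 0.01902381626559866
```

View pics/w9c.png

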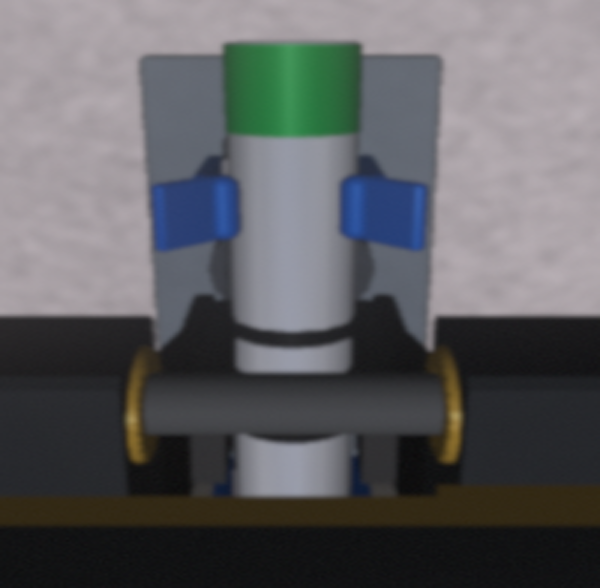

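```bash
python3 - <<'E'
from m import *
s=ld('s9')['p'];s7=ld('s8')['p'];cv2.imwrite('pics/s9c.png',np.hstack([cv2.resize(s7[250:360,280:390],(400,400),interpolation=2),cv2.resize(s[250:360,280:390],(400,400),interpolation=2)])[:,:,::-1])
w=ld('w9')['p'];cv2.imwrite('pics/w9d.png',cv2.resize(w[290:350,220:340],(800,400),interpolation=2)[:,:,::-1])
E
```

```text
(no output)
```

View pics/s9c.png

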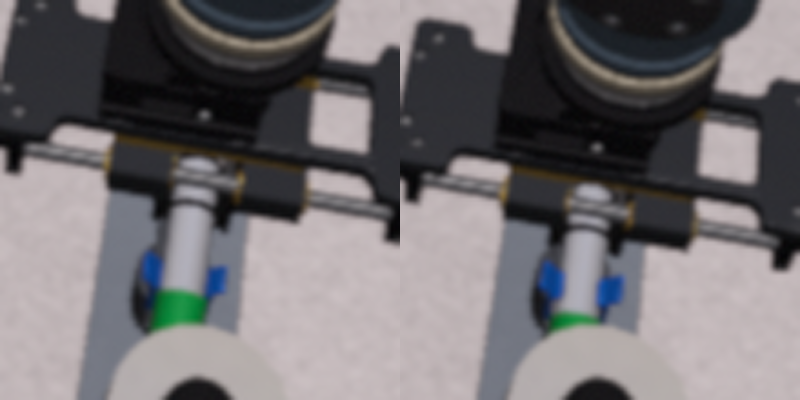

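View pics/w9d.png

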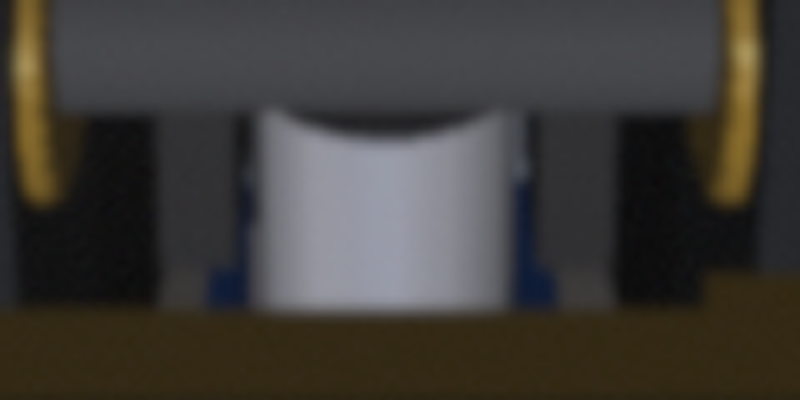

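>>> arm_command([
  [[0,0,-0.1],0],
  [[0,0,-0.2],0],
  [[0,0,-0.3],0],
  [[0,0,-0.3],0],
])

```text
time: 11.45
position: [0.5647, -0.1596, 0.0981]
tool_rot: [0.424, -0.566, 0.566, -0.424]
ft_force: [-3.4, 1.8, 14.5]
grip_width: 0.0189
```

>>> arm_command([
  [[0,0,0.15],0],
  [[0,0,0.3],0],
  [[0,0,0.42],0],
  [[0,0,0.42],0],
])

```text
time: 11.85
position: [0.5647, -0.1596, 0.1083]
tool_rot: [0.424, -0.566, 0.567, -0.424]
ft_force: [-2.1, 1.5, 7.7]
grip_width: 0.0188
```

>>> arm_command([
  [[0,0,0.1],0],
  [[0,0,0.15],0],
  [[0,0,0.15],0],
])

```text
time: 12.15
position: [0.5647, -0.1596, 0.1114]
tool_rot: [0.424, -0.566, 0.566, -0.424]
ft_force: [-0.9, 1.8, 5.7]
grip_width: 0.0187
```

>>> arm_command([
  [[0,0,0],0],
  [[0,0,0],0],
  [[0,0,0],0],
  [[0,0,0],0],
  [[0,0,0],0],
], fingers=0.2)

```text
time: 12.65
position: [0.5643, -0.1596, 0.1103]
tool_rot: [-0.424, 0.566, -0.566, 0.424]
ft_force: [-0.6, 0.1, 0.4]
grip_width: 0.0486
```

```bash
python3 - <<'E'
from m import *
for n,k in(('wrist','wa'),): snap(n,k)
o=get_obs(); print(o['time'],o['position'],o['ft_force'],o['moment'],o['grip_width'])
w=ld('wa');cv2.imwrite('pics/wac.png',cv2.resize(w['p'][100:380,180:380],None,fx=3,fy=2.1,interpolation=cv2.INTER_CUBIC)[:,:,::-1])
E
```

```text
12.7 [ 0.56433674 -0.15956733  0.1103244 ] [ 0.6758324  -0.28640244  0.71887846] [-0.06058    -0.10173948 -0.04185035] 0.05036152820441262
```

View pics/wac.png

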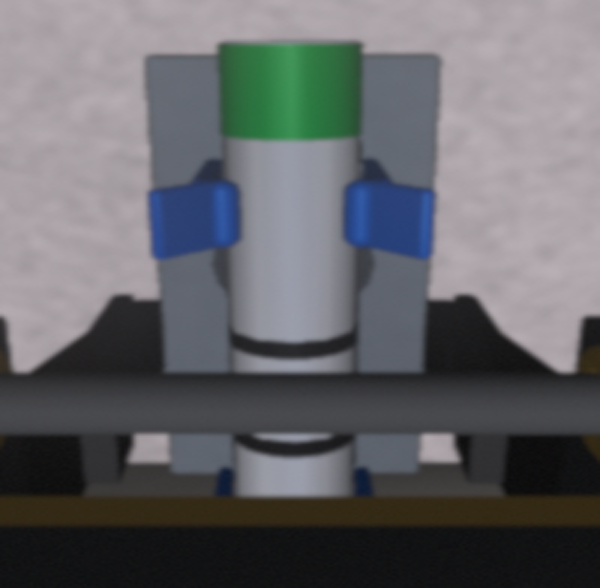

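>>> arm_command([
  [[0,0,0.5],0],
  [[0,0,1.2],0],
  [[0,0,2.4],0],
  [[0,0,3.8],0],
  [[0,0,5],0],
])

```text
time: 13.2
position: [0.5646, -0.1596, 0.2382]
tool_rot: [0.423, -0.566, 0.567, -0.424]
ft_force: [1.4, -0.0, 0.5]
grip_width: 0.0522
```

>>> arm_command([
  [[0,1,0],0],
  [[0,2.4,0],0],
  [[-0.5,4,0],0],
  [[-1,5.5,0],0],
  [[-1,5.5,0],0],
])

```text
time: 13.7
position: [0.5366, -0.0176, 0.2363]
tool_rot: [-0.425, 0.566, -0.564, 0.425]
ft_force: [-0.4, 0.2, -0.5]
grip_width: 0.0522
```

```bash
python3 - <<'E'
from m import *
for n,k in(('wrist','wb'),('side','sb'),('top','tb')): snap(n,k)
o=get_obs(); print(o['time'],o['position'],o['ft_force'])
s=ld('sb');t=ld('tb')
print(blobs(s,(300,220,370,345),green),blobs(s,(300,220,370,345),blue)); print(blobs(t,(335,160,400,215),green),blobs(t,(335,160,400,215),blue))
cv2.imwrite('pics/fin.png',np.hstack([cv2.resize(s['p'][250:370,270:390],(400,400),interpolation=2),cv2.resize(t['p'][150:230,330:410],(400,400),interpolation=2)])[:,:,::-1])
E
```

```text
13.85 [ 0.53998431 -0.02230074  0.23646238] [ 0.06567834  0.12945724 -0.89362398]
[(array([336.11, 271.22]), 63), (array([327.34, 336.53]), 76)] [(array([328.21, 280.93]), 29), (array([342.39, 283.3 ]), 33), (array([321.68, 324.68]), 57), (array([337.91, 327.28]), 54)]
[(array([393.31, 195.09]), 58)] [(array([387.14, 187.91]), 22), (array([384.4, 196.8]), 20)]
```

View pics/fin.png

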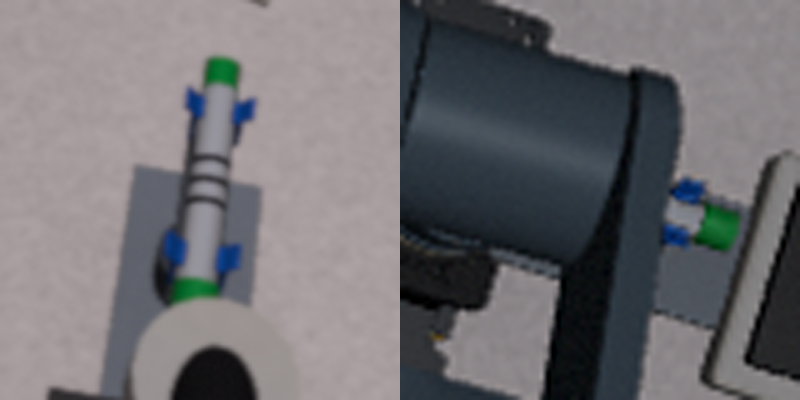

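View pics/sb.png

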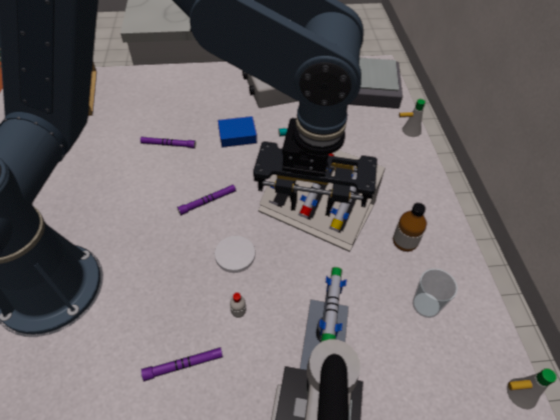

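View pics/wb.png

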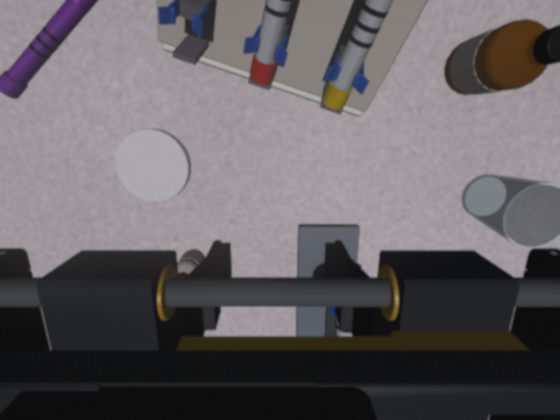

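```bash
python3 - <<'E'
from m import *
s=ld('sb');t=ld('tb')
ax=np.radians(-106.3);a=np.r_[np.cos(ax),np.sin(ax),0];j=np.r_[-a[1],a[0],0]
S=np.array([.5651,-.1599,.135]);c=-s['R'].T@s['t']
n=c-S;n-=a*(n@a);n/=np.linalg.norm(n)
g=cv2.cvtColor(s['p'],cv2.COLOR_RGB2GRAY)
# profile along the bar
for e in np.arange(-16,17,1.): 
    u=proj(s,S+a*e/1e3+.01*n)[0]; print(int(e),int(cv2.getRectSubPix(g,(1,1),tuple(map(float,u)))[0,0]),end='; ')
print()
for z in(.135,.15): print(z,'tail end',proj(s,S+[0,0,z-.135]-a*.075+.0*n),'tailband',proj(s,S+[0,0,z-.135]-a*.066+.01*n),'headc',proj(s,S+[0,0,z-.135]+a*.0615+.012*n),'top head',proj(t,S+[0,0,z-.135+.012]+a*.065))
# lateral width check: bar vs jaw edges in side
print('head tri top:',onz(t,(393.31,195.09),.147),S+a*.065)
E
```

```text
-16 142; -15 126; -14 103; -13 86; -12 73; -11 83; -10 105; -9 123; -8 139; -7 145; -6 148; -5 146; -4 143; -3 127; -2 110; -1 87; 0 65; 1 78; 2 94; 3 118; 4 139; 5 145; 6 149; 7 147; 8 142; 9 131; 10 113; 11 86; 12 77; 13 80; 14 99; 15 126; 16 138; 
0.135 tail end [[337.231496   269.02628337]] tailband [[337.06660294 270.39720509]] headc [[329.15203258 336.19898465]] top head [[393.89518534 195.21044088]]
0.15 tail end [[338.21525719 264.84166749]] tailband [[338.06422603 266.16331587]] headc [[330.13373221 332.55101011]] top head [[395.50256349 194.76953842]]
head tri top: [ 0.54714264 -0.220648    0.147     ] [ 0.54685666 -0.22228734  0.135     ]
```

```bash
python3 - <<'E'
from h import *
print(hand_in())
E
```

```text
the job is handed in; nothing more can be done
None
```

I pulled the green lamp straight out of its rack clips and snapped it into both blue clips on the microscope's lamp arm. I then backed the gripper off and handed the job in at about 14 s. The largest force read was about 8 N while pulling and 15 N while pressing.

The lamp came out at the rack's 35° slope, and the tool can't tilt. I levelled it by loosening the grip and letting it pivot on the lens-side clip, then tightened up to press it in.

**Last checks**
- **Centring:** in the side view the three grip bands sit at -12, 0 and +12 mm from the midpoint between the clips.
- **Fully home:** the lamp's image position fits the 135 mm seat height, not the height of a lamp lying unsnapped. Both clips' jaws close over the bar.
- **Lamp arm:** it has risen back up. The clips are within about half a pixel of where they were unloaded.
- **Direction:** the lens points at the stage.
- **Rest of the bench:** the red and yellow lamps are still in their clips. By eye, nothing else appears to have moved.

**Where measurements disagreed:** just before pressing, the wrist camera put the clips about 2 mm to one side of my first estimate from the side and top cameras. I shifted the lamp to match, and the jaws then sat symmetrically about it. The head and tail measurements also differ from prediction by 1–2 mm, which is within the camera calibration. The arm hid part of the lamp in the last top view.

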